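# Dip the tasting spoon in the dipper well

## Robot

A 6-joint arm with a two-finger parallel gripper is mounted at the origin on the work surface. World frame = base frame: x ahead of the robot, y to its left, z up, the work surface at z = 0. Lengths are in m, angles in rad, forces in N, time in s.
With the tool pointing down it reaches from about 0.375 to 0.9 m from the base axis. Payload 3.1 kg.
Tool frame: the origin (TCP) lies on the centre line of the jaws, within the pads' length; the fingertips stand robot.nose_length ahead of it and the grasp point (between the pads) lies 6 mm ahead of it (robot.nose_length is the distance from the TCP to the fingertips, in m); z points along the fingers, y is the line along which they close (so a half turn about z gives the same grasp; the last joint's range is limited). The gripper opens to 87 mm and grips with 3 to 60 N. Pads are 19 mm wide; open, the fingers measure 117 mm over their backs; the gripper's body (75 mm by 190 mm) begins 51 mm behind the grasp point.
Start: joints at [-1.486, 0.527, 1.433, -0, 1.181, -0.178], TCP at [0.162, -0.604, 0.21] pointing down, gripper open.
Joint ranges: [-3.08, 3.08], [-0.75, 2.2], [0.22, 2.44], [-1.43, 4.57], [0, 2.65], [-2.85, 2.85]. Speed limits (rad/s): [2.79, 2.79, 3.14, 3.14, 3.14, 3.14].

## Interface

Orientations are given as a unit quaternion [x, y, z, w].
In Python, from rig import robot gives the robot as it stands.
- The arm moves only by the shell command python3 -m crank 'ROWS' [FORCE]. ROWS is JSON, one flat list of numbers, 7 for each row, row after row: the shift along the tool's x, y, z in mm, then the turn, a rotation vector about the tool's x, y, z in degrees, then the closure in counts, from 0 (fully open) to 255 (shut). In form: [x, y, z, ax, ay, az, fingers, x, y, z, ax, ay, az, fingers, ...]. A call has exactly 5 rows; each row is the pose to reach, as a shift and turn from the pose commanded when the call began, along the tool's axes at that moment; what a row does not reach only later rows make up. A row lasts 1/12 s, in which the tool goes at most 41.7 mm and 7.16 degrees, less where a joint would pass 70% of its speed; a pose out of reach is approached as far as the arm can. A call with a gripper value outside its range is refused whole. The fingers move at their own pace and stop on an object; FORCE is the grip in N (left out, the last holds). Time passes only in rows, so rows that repeat a pose let the fingers close, or fill a call up. It gives the time, the measured TCP pose, the force, the opening and the grip force at its end, in the units of the state.
- robot.get_obs(): the state, without advancing time (a new reading comes with each control period).
- robot.camera(name): name is "scene" or "top" or "wrist"; returns a dict with "pixels" (480x640x3 uint8, red, green, blue), "intrinsics" (3x3 intrinsics, pixels), "extrinsics" (4x4, takes a point from camera to world coordinates); the wrist camera has in their place "mount" (4x4, takes a point from camera to tool coordinates, whose origin is the TCP and whose axes are the flange's). Camera axes: x right, y down, z forward; pixel columns grow to the right and rows downward; lengths in m; the calibration is good to about 2 mm. A picture is of the moment at which its call begins: read the wrist's pose just before it. There is no depth.
- robot.hand_in(): hands the job in; it is judged then, once.
The state is a dict: "time": time; "q": joint angles; "joint_velocities": joint speeds; "joint_torque": joint torques, N m; "position": TCP position; "tool_rot": TCP orientation; "ft_force": force on the tool from outside, world axes, zero at the start; "moment": the same for the moment, N m; "grip_width": finger opening in m; "grip_force": force on a finger pad.
Only numpy, scipy, OpenCV 4.12 (cv2) and the standard library are available. Lean on these libraries where they do the work, as an engineer would, in place of code of your own. Each camera call takes 0.05 s, during which the arm holds its last target. There are 200 camera calls.

## Task

Take the tasting spoon from its rest and dip its bowl into the dipper well, the steel well with the gooseneck tap, slipping it in beside the spout and holding it there for half a second. Then lift it out and set it back in its rest as it was, bowl in the dish and handle leaning in the yoke, without letting it drop. Do not knock the well, the tap or the things around.

Things in the scene. Friction and masses are not known exactly. Their poses are not given: they have to be found in the camera images.
- spoon: Tasting spoon, steel, 211 mm long, 80 g: round bowl 46 mm across, 15 deep; straight flat-sided handle 12 mm wide (along y), 8 thick. Origin: tip of the bowl. Its frame is upright as it leans in the rest: z up, y across the handle, handle rising from the bowl along (-0.643, 0, 0.766), 50 degrees above level. Centre of mass about 75 mm from the tip
- spoon_tip (a point): Tip of the spoon's bowl, its lowest end (the spoon's origin), 2 mm above the dish floor while the spoon leans in its rest
- spoon_neck (a point): Point on the handle's axis 95 mm from the tip, where the handle lies in the yoke of the rest; at (-0.061, 0, 0.073) m in the spoon's frame
- spoon_grip (a point): Point on the handle's axis 140 mm from the tip, a good place to pinch across the 12 mm width from straight above, well clear of the yoke; at (-0.090, 0, 0.107) m in the spoon's frame
- rest: Spoon rest, steel, fixed: drip dish 84 mm wide, floor 4 mm thick from x -0.124 to -0.003 m, side and back walls 14 mm high, and a front wall that slopes up at 45 degrees from there to x 0.022 m, z 0.028 m; a yoke of 6 mm wire stands in it and carries the handle. Origin: table level below the place of the bowl's tip; z up; the tip points along +x. The spoon starts here, heading as the rest
- rest_yoke (a point): Top of the middle of the yoke's cross bar, 75 mm above the table and 65 mm behind (-x) the rest's origin. The bar is 26 mm wide along y; at its ends two arms flare out and up to 26 mm either side and 18 mm above it, open at the top
- well: Dipper well, steel, fixed, the only container with a tap: round open well 108 mm outside, 102 inside, rim 75 mm above the table, inner floor at 8 mm, on a base plate. Origin: table level under the well's centre; z up. The 12 mm tap post stands 95 mm from the centre on the +x side and bends over the rim, up to 184 mm above the table
- well_rim (a point): Centre of the well's mouth, at the height of the rim (75 mm)
- spout_end (a point): Open end of the gooseneck spout, 57 mm above the rim and 34 mm from the well's centre towards the tap (+x of the well); the spout is 12 mm thick
- pot: Steel pot without a tap, 104 across, 85 tall (mm), loose, a bystander. Origin: centre of its underside
- ramekin: White ceramic ramekin, 72 across, 42 tall (mm), loose, a bystander. Origin: centre of its underside
- bowl: Steel mixing bowl, 150 across, 60 tall (mm), loose, a bystander. Origin: centre of its underside
- mill: Dark wooden pepper mill, 54 across, 190 tall (mm), loose, a bystander. Origin: centre of its underside
- oil: Amber glass oil bottle, 62 across, 220 tall (mm), loose, a bystander. Origin: centre of its underside
- jar: Glass jar with a steel cap, 72 across, 70 tall (mm), loose, a bystander. Origin: centre of its underside
- cup: A second white ceramic ramekin, 72 across, 42 tall (mm), loose, a bystander. Origin: centre of its underside

How it is judged:
On the way, in this order (a step that is already met when the one before it is completed fails the run):
1. the held spoon is dipped: its tip at least 25 mm below the well's rim and within 46 mm of the well's axis, for half a second (contact force between spoon and the fingers above 0.5 N and horizontal distance between spoon_tip and well_rim below 0.046 m and z of spoon_tip in the frame of well_rim below -0.025 m), for 0.5 s.
2. the held spoon is lifted out: its tip at least 20 mm above the rim (contact force between spoon and the fingers above 0.5 N and z of spoon_tip in the frame of well_rim above 0.02 m), for 0.1 s.
3. still in the fingers, the spoon is set down in its rest: tip inside the dish and no more than 12 mm above its floor, handle between the arms of the yoke (contact force between spoon and the fingers above 0.5 N and x of spoon_tip in the frame of rest between -0.04 and 0.022 m and y of spoon_tip in the frame of rest between -0.035 and 0.035 m and z of spoon_tip in the frame of rest below 0.016 m and y of spoon_neck in the frame of rest between -0.022 and 0.022 m and z of spoon_grip in the frame of rest above 0.09 m), for 0.1 s.
At the end, for the whole second after the job is handed in: The spoon leans in its rest again, let go and still: the tip of its bowl inside the dish (no more than 12 mm above the dish floor), its handle lying in the yoke (the neck point within 22 mm of the yoke's middle sideways), the spoon within about 14 degrees of its first lean and not rolled over (x of spoon_tip in the frame of rest between -0.04 and 0.022 m and y of spoon_tip in the frame of rest between -0.035 and 0.035 m and z of spoon_tip in the frame of rest below 0.016 m and y of spoon_neck in the frame of rest between -0.022 and 0.022 m and z of spoon_grip in the frame of rest above 0.09 m and z of spoon_neck in the frame of rest between 0.06 and 0.1 m and angle between spoon's own z axis and vertical below 0.25 rad and linear speed of spoon below 0.02 m/s and contact force between spoon and rest above 0.05 N); the robot touches nothing.
It fails at once if the well or its tap is struck or pressed with more than 20 N (contact force between well and anything else above 20 N).
It fails at once if the spoon is dropped (falls faster than 0.8 m/s or lands on the table) ((linear speed of spoon above 0.8 m/s and not (contact force between spoon and the fingers above 0.5 N)) or contact force between spoon and table above 0.5 N).
It fails at once if a bystander (pot, ramekins, bowl, mill, oil bottle, jar) is shifted by more than 40 mm or tipped over (distance of any of pot, ramekin, bowl, mill, oil, jar, cup from where it was at the start of the episode above 0.04 m or angle between any of pot, ramekin, bowl, mill, oil, jar, cup's own z axis and vertical above 0.5 rad).
It also fails if it takes over 54 s, if anything falls off the work surface, if the arm or the gripper's body presses on something with over 40 N, if the wrist force passes 120 N, or if a joint passes its speed limit or range.

## Working session

There is one attempt and no reset: what is moved stays moved. The work goes in short steps, Python scripts to look and compute and a shell command to move; the robot and the scene stay as the last step left them, time stands still between calls to the robot, and variables do not carry over. Pictures are saved under pics/ and viewed, at most 10 in all, crops included, and the job is handed in when it is done.

```bash
mkdir -p pics; ls; python3 - <<'E'
from rig import robot
import cv2,numpy as np
print(robot.get_obs(), robot.nose_length)
for n in ("top","scene"):
    c=robot.camera(n); cv2.imwrite(f"pics/{n}0.png",c["pixels"][:,:,::-1]); print(n,c["intrinsics"].tolist(),np.round(c["extrinsics"],4).tolist())
E
```

```text
pics
{'time': 0.0, 'q': array([-1.48649869e+00,  5.28480055e-01,  1.43386597e+00, -1.29865775e-06,
        1.18141235e+00, -1.78470240e-01]), 'joint_velocities': array([ 3.50257147e-04,  7.32144228e-05, -1.77537805e-04, -2.77327321e-04,
        4.62256375e-04,  1.91882308e-03]), 'joint_torque': array([-5.16972541e-04, -4.40046859e+01, -1.76590347e+01,  6.30801916e-02,
        5.80654631e-02, -1.78460418e-04]), 'position': array([ 0.16232862, -0.60277783,  0.2085747 ]), 'tool_rot': array([ 9.91380925e-01,  1.31006446e-01,  5.03693192e-05, -1.08168964e-03]), 'ft_force': array([-0.07329747,  0.11414304, -0.06006197]), 'moment': array([0.03512008, 0.05376539, 0.0223148 ]), 'grip_force': 0.0, 'grip_width': 0.08673182224335993} 0.025
top [[434.15969642730084, 0.0, 318.9037044834943], [0.0, 434.15969642730084, 238.93661818701784], [0.0, 0.0, 1.0]] [[-0.0291, -0.9902, 0.1366, 0.4274], [-0.9995, 0.0274, -0.0141, 0.0271], [0.0102, -0.137, -0.9905, 1.186], [0.0, 0.0, 0.0, 1.0]]
scene [[561.670803028609, 0.0, 323.0217551861552], [0.0, 561.670803028609, 232.44190279123694], [0.0, 0.0, 1.0]] [[0.1707, 0.7763, -0.6068, 1.3237], [0.9853, -0.1385, 0.0999, -0.0739], [-0.0065, -0.6149, -0.7886, 1.0523], [0.0, 0.0, 0.0, 1.0]]
```

View pics/top0.png

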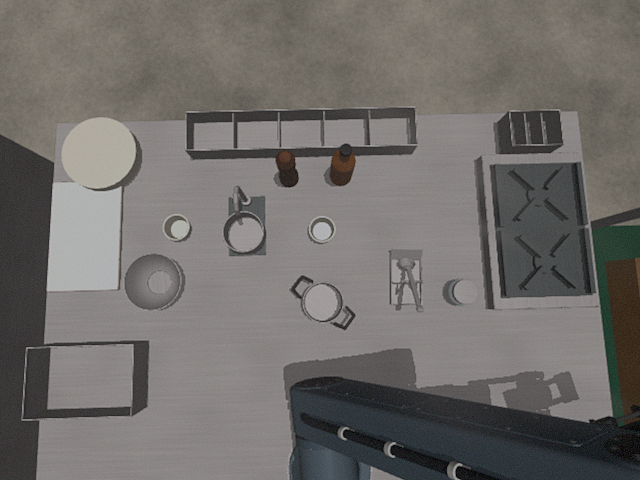

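View pics/scene0.png

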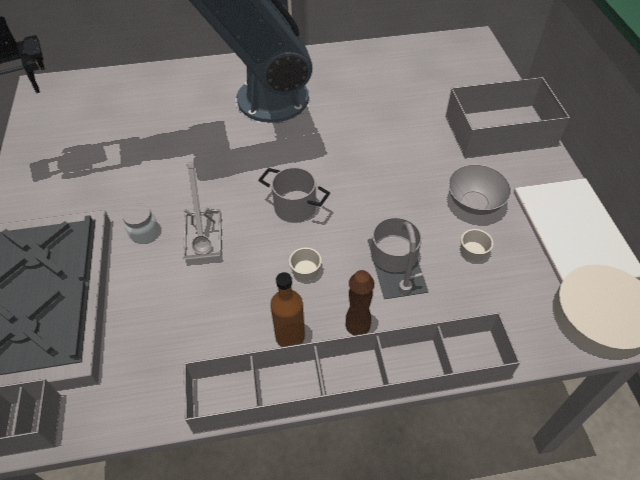

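The top view shows the rest at about (406,278), with the spoon bowl at (406,263) and handle end at (419,310). The well's mouth is at (245,232) with its tap at (238,192), the pot at (322,302) and the jar at (462,292). In the scene view the rest is at (203,235) and the well at (397,245). I'll enlarge both.

```bash
python3 - <<'E'
import cv2,numpy as np
t=cv2.imread("pics/top0.png");s=cv2.imread("pics/scene0.png")
def cr(im,x,y,w,h,k): return cv2.resize(im[y:y+h,x:x+w],None,fx=k,fy=k,interpolation=cv2.INTER_CUBIC)
# each panel 400x300 : 80x60 x5 ; tap
P=[cr(t,365,245,100,75,4),cr(t,200,180,100,75,4),cr(s,160,155,133,100,3),cr(s,345,205,133,100,3)]
P=[cv2.resize(p,(400,300)) for p in P]
cv2.imwrite("pics/crops.png",np.vstack([np.hstack(P[:2]),np.hstack(P[2:])]))
E
```

```text
(no output)
```

View pics/crops.png

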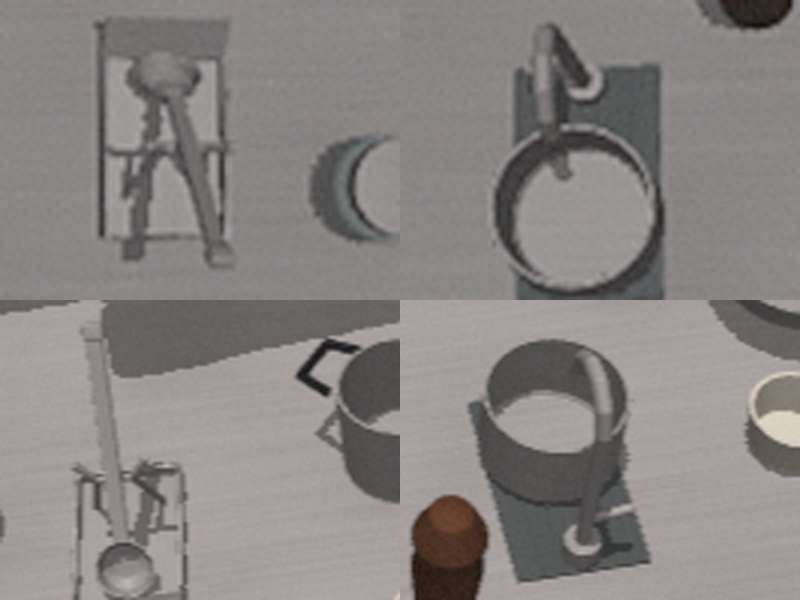

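```bash
cat >h.py <<'E'
import numpy as np
K={'top':(434.16,318.90,238.94,np.array([[-0.0291,-0.9902,0.1366,0.4274],[-0.9995,0.0274,-0.0141,0.0271],[0.0102,-0.137,-0.9905,1.186]])),
'scene':(561.67,323.02,232.44,np.array([[0.1707,0.7763,-0.6068,1.3237],[0.9853,-0.1385,0.0999,-0.0739],[-0.0065,-0.6149,-0.7886,1.0523]]))}
def pt(cam,u,v,z):
    f,cx,cy,E=K[cam]; d=E[:,:3]@[(u-cx)/f,(v-cy)/f,1]; s=(z-E[2,3])/d[2]; return np.round(E[:,3]+s*d,4)
E
python3 - <<'E'
from h import pt
T=lambda x,y,ox,oy,z:pt('top',x/4+ox,y/4+oy,z)
for n,x,y,z in [("front L",97,20,.028),("front R",230,20,.028),("backL",100,237,.014),("backR",226,238,.014),("bowlcentre",165,75,.02),("handle end",219,257,.162),("yokeL",107,150,.093),("yokeR",231,150,.093)]: print(n,T(x,y,365,245,z))
for n,x,y,z in [("rim",178,208.5,.075),("rimL",93,208,.075),("rimR",263,208,.075),("rimT",178,125,.075),("rimB",178,292,.075),("post",182,80,.01),("spout",165,172,.132),("bend",147,30,.184),("plateTL",115,66,.003),("plateTR",260,66,.003)]: print(n,T(x,y,200,180,z))
S=lambda x,y,ox,oy,z:pt('scene',x/3.0075+ox,y/3+oy,z)
for n,x,y,z in [("sc rim",156,107,.075),("post",182,240,.008),("spout",187,58,.132)]: print(n,S(x,y,345,205,z))
for n,x,y,z in [("bowl",125,273,.02),("hend",91,25,.162)]: print(n,S(x,y,160,155,z))
for n,u,v,z in [("pot",322,302,.085),("cup",321,230,.042),("ram",177,228,.042),("jar",463,292,.07),("mill",285,158,.19),("oil",346,150,.22)]: print(n,pt('top',u,v,z))
E
```

```text
front L [ 0.5519 -0.1775  0.028 ]
front R [ 0.5494 -0.2671  0.028 ]
backL [ 0.4075 -0.1745  0.014 ]
backR [ 0.4044 -0.2589  0.014 ]
bowlcentre [ 0.5142 -0.2229  0.02  ]
handle end [ 0.3965 -0.218   0.162 ]
yokeL [ 0.4627 -0.1681  0.093 ]
yokeR [ 0.4604 -0.2461  0.093 ]
rim [0.6037 0.203  0.075 ]
rimL [0.6056 0.2578 0.075 ]
rimR [0.6025 0.1482 0.075 ]
rimT [0.6587 0.2027 0.075 ]
rimB [0.5495 0.2033 0.075 ]
post [0.7038 0.21   0.01  ]
spout [0.6176 0.2018 0.132 ]
bend [0.6937 0.2034 0.184 ]
plateTL [0.7167 0.2576 0.003 ]
plateTR [0.714  0.1569 0.003 ]
sc rim [0.6224 0.2045 0.075 ]
post [0.6961 0.2117 0.008 ]
spout [0.6253 0.2203 0.132 ]
bowl [ 0.5193 -0.2239  0.02  ]
hend [ 0.3943 -0.219   0.162 ]
pot [0.4193 0.0083 0.085 ]
cup [0.6091 0.0045 0.042 ]
ram [0.625  0.3874 0.042 ]
jar [ 0.434  -0.3537  0.07  ]
mill [0.761  0.0878 0.19  ]
oil [ 0.7665 -0.0554  0.22  ]
```

```bash
python3 -m crank '[28,-23,-3,0,0,0,0, 56,-46,-6,0,0,0,0, 84,-69,-9,0,0,0,0, 112,-92,-12,0,0,0,0, 140,-115,-15,0,0,0,0]' 40 && python3 -m crank '[28,-23,-3,0,0,0,0, 56,-46,-6,0,0,0,0, 84,-69,-9,0,0,0,0, 112,-92,-12,0,0,0,0, 140,-115,-15,0,0,0,0]' && python3 -m crank '[28,-23,-3,0,0,4,0, 56,-46,-6,0,0,8,0, 84,-69,-9,0,0,12,0, 88,-73,-10,0,0,17.2,0, 88,-73,-10,0,0,17.2,0]'
cat >>h.py <<'E'
from scipy.spatial.transform import Rotation as R
def to_tool(o,target,yaw_deg):
    "shift (mm, tool axes) and turn (deg) to a tool-down pose, tool x at yaw"
    r=R.from_quat(o['tool_rot']); t=R.from_matrix(np.array([[np.cos(a:=np.radians(yaw_deg)),np.sin(a),0],[np.sin(a),-np.cos(a),0],[0,0,-1]]))
    return np.round(1000*r.inv().apply(np.array(target)-o['position']),1), np.round(np.degrees((r.inv()*t).as_rotvec()),1)
def wristE(o,c):
    T=np.eye(4);T[:3,:3]=R.from_quat(o['tool_rot']).as_matrix();T[:3,3]=o['position'];return T@c['mount']
def wpt(E,Kc,u,v,z):
    d=E[:3,:3]@[(u-Kc[0,2])/Kc[0,0],(v-Kc[1,2])/Kc[1,1],1]; return np.round(E[:3,3]+(z-E[2,3])/d[2]*d,4)
def proj(E,Kc,p):
    q=Kc@(E[:3,:3].T@(np.array(p)-E[:3,3])); return np.round(q[:2]/q[2],1)
E
cat >look.py <<'E'
import sys,cv2
from rig import robot
from h import *
o=robot.get_obs(); c=robot.camera("wrist"); n=sys.argv[1]
cv2.imwrite(f"pics/{n}.png",c["pixels"][:,:,::-1]); np.savez(f"{n}.npz",E=wristE(o,c),K=c["intrinsics"]); print(o['time'],o['position'],o['tool_rot'])
E
python3 look.py w1
```

```text
time: 0.52
position: [0.2682, -0.4543, 0.2242]
tool_rot: [0.991, 0.131, -0.0, -0.001]
ft_force: [1.1, -0.5, -0.8]
grip_width: 0.0872
grip_force: 0.0
time: 0.93
position: [0.3735, -0.3068, 0.2395]
tool_rot: [0.991, 0.131, -0.0, -0.0]
ft_force: [0.2, 0.3, 0.5]
grip_width: 0.0873
grip_force: 0.0
time: 1.35
position: [0.4399, -0.213, 0.2496]
tool_rot: [1.0, -0.017, 0.0, -0.0]
ft_force: [-0.3, -0.3, -0.3]
grip_width: 0.0871
grip_force: 0.0
1.35 [ 0.43992675 -0.21299278  0.24958978] [ 9.99851782e-01 -1.72156131e-02  5.03982728e-06 -1.90479218e-04]
```

View pics/w1.png

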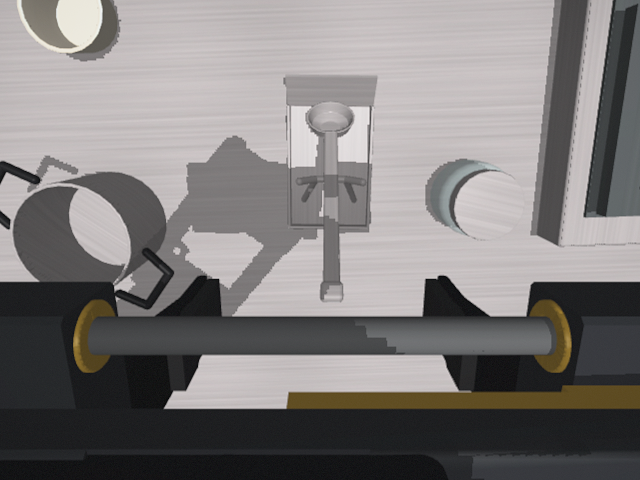

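The wrist view shows the spoon straight along the image. Its bowl is at (330,117), its handle end at (331,290), and the handle lies in the yoke at (330,182). The dish front edge runs x 286–378 at row 77, and the back edge 289–371 at row 229.

```bash
python3 - <<'E'
from h import *
d=np.load("w1.npz");E,K_=d['E'],d['K']
for n,u,v,z in [("frontL",286,77,.028),("frontR",378,77,.028),("backL",289,229,.014),("backR",371,229,.014),("bowl L",306,118,.025),("bowlR",355,118,.025),("yokebar",330,183,.075),("handle",330.5,215,.1),("hend",331.5,286,.162)]: print(n,wpt(E,K_,u,v,z))
a=np.radians(-2.2)
o=np.array([.529,-.2195,0])
for p in [(0,0,.002),(-.061,0,.075),(-.09,0,.109),(-.1356,0,.1637)]:
    q=o+[p[0]*np.cos(a),p[0]*np.sin(a),p[2]]; print(p,q,proj(E,K_,q))
E
```

```text
frontL [ 0.5558 -0.1852  0.028 ]
frontR [ 0.5529 -0.2687  0.028 ]
backL [ 0.4102 -0.1789  0.014 ]
backR [ 0.4073 -0.2636  0.014 ]
bowl L [ 0.5195 -0.2017  0.025 ]
bowlR [ 0.518  -0.2476  0.025 ]
yokebar [ 0.4646 -0.2217  0.075 ]
handle [ 0.4421 -0.221   0.1   ]
hend [ 0.4056 -0.2194  0.162 ]
(0, 0, 0.002) [ 0.529  -0.2195  0.002 ] [324.5 107.8]
(-0.061, 0, 0.075) [ 0.46804496 -0.21715834  0.075     ] [324.6 179.1]
(-0.09, 0, 0.109) [ 0.43906634 -0.2160451   0.109     ] [324.6 221.3]
(-0.1356, 0, 0.1637) [ 0.39349995 -0.21429461  0.1637    ] [324.7 303.5]
```

```bash
python3 -m crank '[1,4,30,0,0,0.2,0, 2,7.5,60,0,0,0.3,0, 2,7.5,90,0,0,0.3,60, 2,7.5,115,0,0,0.3,120, 2,7.5,134,0,0,0.3,150]' 40 && python3 -m crank '[0,0,0,0,0,0,190, 0,0,0,0,0,0,190, 0,0,0,0,0,0,190, 0,0,0,0,0,0,190, 0,0,0,0,0,0,190]'; python3 look.py w2
```

```text
time: 1.82
position: [0.4389, -0.2236, 0.1132]
tool_rot: [1.0, -0.021, -0.001, -0.001]
ft_force: [-0.5, 0.9, -0.1]
grip_width: 0.0742
grip_force: 0.0
time: 2.23
position: [0.4415, -0.2238, 0.1169]
tool_rot: [1.0, -0.021, 0.001, 0.001]
ft_force: [-0.7, 0.7, 0.5]
grip_width: 0.0415
grip_force: 0.0
2.2333 [ 0.44145244 -0.22377411  0.11691319] [ 9.99772617e-01 -2.12690371e-02  1.17588204e-03  9.79548466e-04]
```

View pics/w2.png

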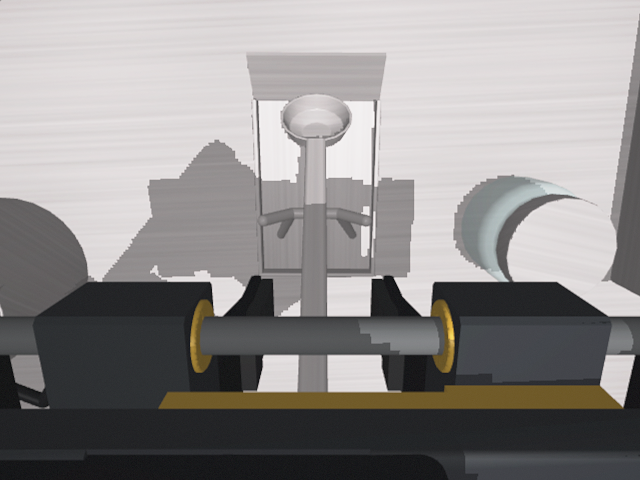

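The wrist view at the grasp: the finger pads' inner faces are at columns 273 and 372, so their middle is 322, while the handle's middle is at 314. The handle is therefore about 3.5 mm to the tool's -y. I'll correct this and close.

```bash
python3 -m crank '[0,-2,0,0,0,0,190, 0,-3.5,0,0,0,0,200, 0,-3.5,0,0,0,0,220, 0,-3.5,0,0,0,0,255, 0,-3.5,0,0,0,0,255]' 40 && python3 -m crank '[0,0,0,0,0,0,255, 0,0,0,0,0,0,255, 0,0,0,0,0,0,255, 0,0,0,0,0,0,255, 0,0,0,0,0,0,255]' && python3 -m crank '[0,0,0,0,0,0,255, 0,0,0,0,0,0,255, 0,0,0,0,0,0,255, 0,0,0,0,0,0,255, 0,0,0,0,0,0,255]'
```

```text
time: 2.7
position: [0.441, -0.2193, 0.1156]
tool_rot: [1.0, -0.021, 0.0, -0.0]
ft_force: [-0.0, -0.3, 1.6]
grip_width: 0.0066
grip_force: 1.1
time: 3.12
position: [0.4409, -0.2195, 0.1155]
tool_rot: [1.0, -0.021, -0.0, 0.0]
ft_force: [0.2, 0.1, -0.2]
grip_width: 0.0002
grip_force: 0.1
time: 3.53
position: [0.4409, -0.2194, 0.1155]
tool_rot: [1.0, -0.021, -0.0, 0.0]
ft_force: [0.6, -0.1, -1.2]
grip_width: 0.0006
grip_force: 0.1
```

The fingers closed on nothing, so I'll look.

```bash
python3 look.py w3; python3 - <<'E'
from rig import robot
import cv2,numpy as np
w=cv2.imread("pics/w3.png");s=robot.camera("scene")["pixels"][:,:,::-1]
p=cv2.resize(w,(400,300)); q=cv2.resize(s[100:280,100:340],(800,600),interpolation=cv2.INTER_CUBIC)
q[:240,480:]=cv2.resize(w[60:444,:][:, 130:510],(320,240))
cv2.imwrite("pics/w3c.png",q)
E
```

```text
3.5333 [ 0.44090645 -0.21939714  0.11552715] [ 9.99773153e-01 -2.12989036e-02 -1.16548349e-05  7.67321792e-06]
```

View pics/w3c.png

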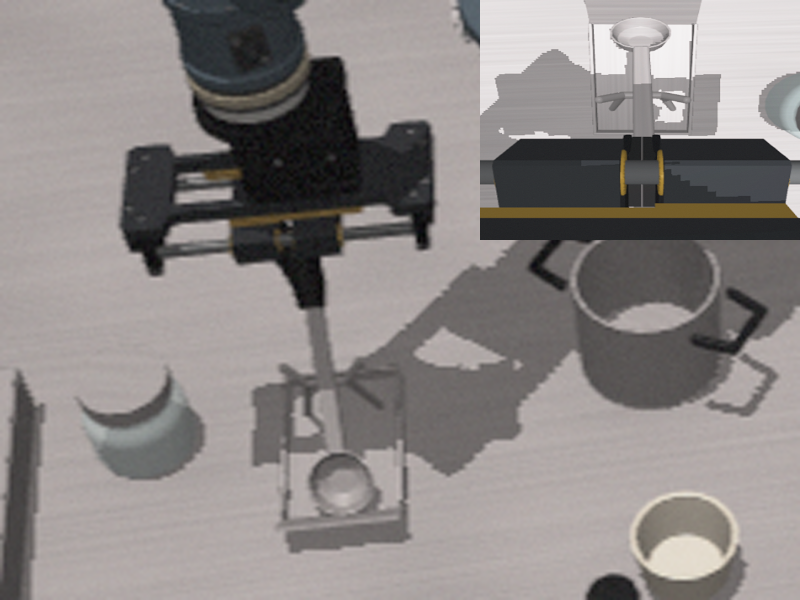

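```bash
python3 - <<'E'
from h import *
from rig import robot
import cv2
o=robot.get_obs()
d=np.load("w3.npz");E,K_=d['E'],d['K']
print("cam",np.round(E,3).tolist())
r=R.from_quat(o['tool_rot'])
for z in (-.04,0,.006,.025): print(z,[proj(E,K_,o['position']+r.apply([0,y,z])).tolist() for y in(-.02,0,.02)])
for x0 in (.529,.537,.545):
  print(x0,[proj(E,K_,[x0-.643*l,-.2258+.025*l,.002+.766*l]).tolist() for l in (0,.046,.095,.14,.17,.211)])
w=cv2.imread("pics/w3.png")[60:420,170:490]
s=cv2.imread("pics/w2.png")[60:420,170:490]
cv2.imwrite("pics/w3d.png",np.hstack([cv2.resize(w,(400,450)),cv2.resize(s,(400,450))]))
E
```

```text
cam [[-0.042, -0.964, -0.262, 0.513], [-0.999, 0.04, 0.011, -0.223], [0.0, 0.263, -0.965, 0.29], [0.0, 0.0, 0.0, 1.0]]
-0.04 [[264.6, 331.0], [319.5, 331.1], [374.4, 331.1]]
0 [[276.3, 288.8], [319.9, 288.8], [363.5, 288.9]]
0.006 [[277.7, 283.9], [320.0, 283.9], [362.3, 284.0]]
0.025 [[281.5, 270.2], [320.1, 270.2], [358.8, 270.3]]
0.529 [[324.5, 100.8], [325.0, 148.8], [325.6, 212.6], [326.3, 287.3], [326.8, 349.1], [327.8, 455.8]]
0.537 [[324.0, 88.1], [324.4, 135.2], [325.0, 197.8], [325.6, 271.4], [326.1, 332.4], [327.0, 438.0]]
0.545 [[323.6, 75.3], [323.9, 121.4], [324.4, 182.8], [324.9, 255.2], [325.4, 315.3], [326.2, 419.7]]
```

View pics/w3d.png

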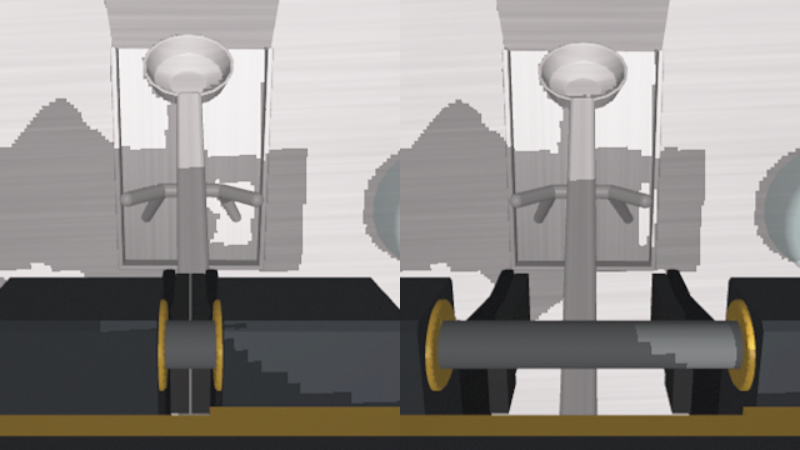

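```bash
python3 - <<'E'
import cv2
for n in("w3","w2"):
  g=cv2.cvtColor(cv2.imread(f"pics/{n}.png"),cv2.COLOR_BGR2GRAY)
  for r in (200,240,265,272,278,284,292,305,365,385): print(n,r,g[r,296:346].tolist() if n=="w3" else g[r,262:386:3].tolist())
E
```

```text
w3 200 [160, 158, 158, 158, 159, 161, 163, 162, 158, 155, 155, 157, 160, 161, 160, 132, 125, 132, 137, 139, 137, 137, 137, 138, 136, 136, 135, 135, 135, 136, 138, 139, 140, 140, 138, 132, 124, 106, 140, 154, 155, 156, 157, 157, 155, 157, 159, 160, 161, 159]
w3 240 [154, 154, 152, 152, 155, 155, 156, 157, 154, 150, 146, 149, 153, 155, 155, 134, 122, 130, 134, 138, 138, 136, 136, 137, 137, 136, 134, 134, 135, 135, 136, 135, 137, 139, 140, 140, 136, 128, 124, 110, 139, 153, 151, 151, 151, 152, 148, 225, 237, 234]
w3 265 [151, 151, 150, 150, 150, 152, 152, 155, 151, 146, 143, 146, 149, 151, 150, 139, 122, 126, 133, 138, 139, 137, 135, 136, 137, 136, 135, 133, 134, 134, 134, 134, 135, 136, 137, 138, 140, 134, 129, 124, 111, 137, 149, 147, 147, 151, 150, 149, 149, 149]
w3 272 [129, 129, 129, 130, 130, 131, 131, 131, 132, 131, 130, 131, 130, 130, 131, 122, 117, 127, 134, 136, 138, 138, 135, 137, 136, 136, 135, 134, 133, 135, 134, 134, 133, 135, 137, 139, 139, 137, 131, 125, 109, 120, 128, 127, 127, 126, 127, 127, 127, 127]
w3 278 [149, 149, 151, 146, 86, 15, 22, 25, 26, 25, 25, 26, 25, 20, 
[... 2669 characters left out ...]
3, 221, 221, 222, 221, 220, 220, 200, 31, 33, 33, 32, 34]
w2 305 [30, 30, 31, 28, 131, 146, 145, 147, 148, 143, 195, 226, 227, 123, 133, 131, 131, 129, 130, 130, 134, 117, 229, 225, 225, 225, 225, 225, 226, 225, 225, 226, 225, 225, 225, 225, 158, 31, 32, 33, 32, 30]
w2 365 [104, 219, 219, 220, 220, 221, 221, 221, 221, 221, 221, 222, 174, 127, 130, 131, 130, 130, 129, 129, 132, 118, 219, 221, 222, 222, 222, 222, 222, 222, 222, 222, 223, 222, 222, 223, 223, 224, 223, 224, 65, 33]
w2 385 [217, 217, 217, 217, 216, 216, 216, 217, 217, 217, 217, 218, 129, 129, 131, 129, 129, 130, 129, 128, 131, 117, 208, 219, 219, 220, 220, 220, 220, 221, 220, 221, 222, 222, 222, 222, 223, 222, 223, 223, 223, 222]
```

The wrist view explains it: the closed tips show at row 278, where tips 25 mm ahead of the TCP should show near row 250, and the handle runs on below them. The pads are therefore about 30 mm higher than assumed and they closed above the handle. The spoon is undisturbed and centred: the seam is at column 322 and the handle at 324. I'll open, go 30 mm lower and close.

```bash
python3 -m crank '[0,0,0,0,0,0,130, 0,0,0,0,0,0,130, 0,0,0,0,0,0,130, 0,0,0,0,0,0,130, 0,0,0,0,0,0,130]' 40 && python3 -m crank '[0,0.5,8,0,0,0,130, 0,0.5,16,0,0,0,130, 0,0.5,24,0,0,0,130, 0,0.5,30,0,0,0,130, 0,0.5,30,0,0,0,130]' && python3 -m crank '[0,0,0,0,0,0,255, 0,0,0,0,0,0,255, 0,0,0,0,0,0,255, 0,0,0,0,0,0,255, 0,0,0,0,0,0,255]' && python3 -m crank '[0,0,0,0,0,0,255, 0,0,0,0,0,0,255, 0,0,0,0,0,0,255, 0,0,0,0,0,0,255, 0,0,0,0,0,0,255]'; python3 look.py w4
```

```text
time: 4.05
position: [0.4409, -0.2194, 0.1155]
tool_rot: [1.0, -0.021, -0.0, -0.0]
ft_force: [-0.2, -0.0, -1.1]
grip_width: 0.0259
grip_force: 0.0
time: 4.47
position: [0.4398, -0.2191, 0.0838]
tool_rot: [1.0, -0.021, -0.001, -0.001]
ft_force: [-0.2, 0.6, -0.1]
grip_width: 0.0421
grip_force: 0.0
time: 4.88
position: [0.4411, -0.22, 0.0859]
tool_rot: [1.0, -0.021, 0.0, 0.0]
ft_force: [0.3, 0.1, 0.2]
grip_width: 0.017
grip_force: 0.0
time: 5.3
position: [0.441, -0.2201, 0.0857]
tool_rot: [1.0, -0.021, 0.0, 0.0]
ft_force: [0.3, -1.3, 1.8]
grip_width: 0.0117
grip_force: 40.0
5.3 [ 0.44102599 -0.22005049  0.08573736] [ 9.99772601e-01 -2.13231240e-02  1.86609594e-04  1.86756438e-04]
```

View pics/w4.png

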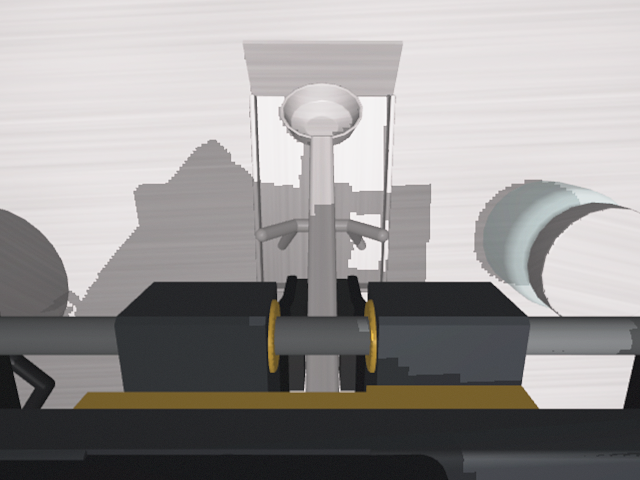

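Grip confirmed: 11.7 mm opening at 40 N, with the handle between the pads at column 322 and the bowl at (321,112). Now the lift.

```bash
python3 -m crank '[0,0,-5,0,0,0,255, 0,0,-15,0,0,0,255, 0,0,-35,0,0,0,255, 0,0,-60,0,0,0,255, 0,0,-85,0,0,0,255]' && python3 -m crank '[0,0,-25,0,0,0,255, 0,0,-50,0,0,0,255, 0,0,-73,0,0,0,255, 0,0,-88,0,0,0,255, 0,0,-88,0,0,0,255]' && python3 -m crank '[2,-15,0,0,0,0,255, 5,-40,0,0,0,0,255, 9,-70,0,0,0,0,255, 13,-100,0,0,0,0,255, 17,-130,0,0,0,0,255]' && python3 -m crank '[4,-30,0,0,0,0,255, 8,-60,0,0,0,0,255, 11,-90,0,0,0,0,255, 15,-120,0,0,0,0,255, 19,-150,0,0,0,0,255]' && python3 -m crank '[4,-30,0,0,0,0,255, 7,-60,0,0,0,0,255, 9,-75,0,0,0,0,255, 10,-80,0,0,0,0,255, 10,-80,0,0,0,0,255]'; python3 look.py w5
```

```text
time: 5.77
position: [0.44, -0.2191, 0.171]
tool_rot: [1.0, -0.021, -0.001, -0.001]
ft_force: [0.1, -0.7, -1.2]
grip_width: 0.0111
grip_force: 40.0
time: 6.18
position: [0.4424, -0.2209, 0.2619]
tool_rot: [1.0, -0.021, 0.003, 0.002]
ft_force: [0.2, 0.7, -1.4]
grip_width: 0.0115
grip_force: 40.0
time: 6.6
position: [0.4623, -0.0891, 0.2571]
tool_rot: [1.0, -0.022, -0.001, -0.001]
ft_force: [0.3, 0.1, 0.6]
grip_width: 0.011
grip_force: 40.0
time: 7.02
position: [0.4875, 0.06, 0.2571]
tool_rot: [1.0, -0.021, -0.002, -0.0]
ft_force: [0.4, 1.1, -1.8]
grip_width: 0.0119
grip_force: 40.0
time: 7.43
position: [0.5013, 0.1388, 0.2573]
tool_rot: [1.0, -0.02, -0.001, 0.0]
ft_force: [0.1, -0.1, -0.9]
grip_width: 0.0117
grip_force: 40.0
7.4333 [0.50134931 0.1387542  0.25726661] [ 9.99796574e-01 -2.01288530e-02 -1.27078133e-03  1.56705786e-04]
```

View pics/w5.png

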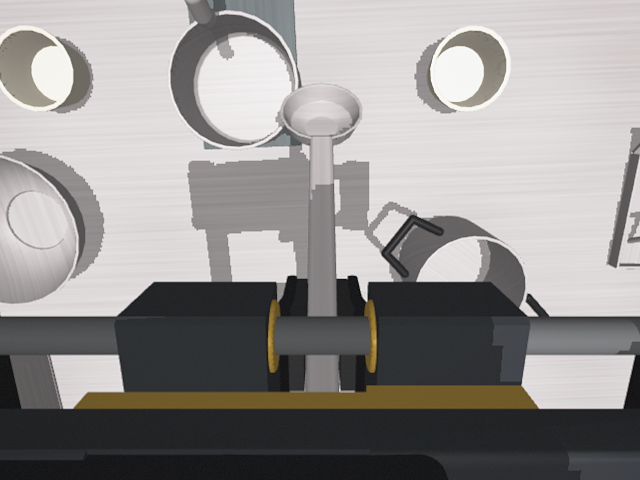

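The wrist view above and beside the well: the rim spans columns 170–299 and rows 11–149, centre (235,80). The spout tip is at about (205,15), and the held bowl is at (321,112) with its front edge at row 84, unmoved in the grip.

```bash
python3 - <<'E'
from h import *
from rig import robot
o=robot.get_obs()
d=np.load("w5.npz");E,K_=d['E'],d['K']
for n,u,v,z in [("c",235,80,.075),("L",170,80,.075),("R",299,80,.075),("T",235,11,.075),("B",235,149,.075),("spout",205,18,.132)]: print(n,wpt(E,K_,u,v,z))
tz=.002+o['position'][2]-.0857
print("tip",tz,wpt(E,K_,321,86,tz), "pred",o['position']+R.from_quat(o['tool_rot']).apply([.0902,.0007,0]))
d=np.load("w4.npz");print("rest tip",wpt(d['E'],d['K'],321,86,.002))
print(to_tool(o,[.607-.003-.091,.203+.0045,o['position'][2]],-2.4))
E
```

```text
c [0.6118 0.2045 0.075 ]
L [0.6139 0.2576 0.075 ]
R [0.6098 0.1522 0.075 ]
T [0.6625 0.1996 0.075 ]
B [0.5567 0.2098 0.075 ]
spout [0.645  0.2096 0.132 ]
tip 0.1737570484776162 [0.596  0.1346 0.1738] pred [0.59145204 0.13325433 0.25724187]
rest tip [ 0.536  -0.2245  0.002 ]
(array([  8.7, -70.2,  -0.1]), array([0.1, 0.1, 0. ]))
```

```bash
python3 -m crank '[3,-20,0,0,0,0,255, 6,-45,0,0,0,0,255, 8,-62,0,0,0,0,255, 8,-68,0,0,0,0,255, 8,-68,0,0,0,0,255]' && python3 -m crank '[0,0,5,0,0,0,255, 0,0,15,0,0,0,255, 0,0,30,0,0,0,255, 0,0,50,0,0,0,255, 0,0,70,0,0,0,255]' && python3 -m crank '[0,0,20,0,0,0,255, 0,0,40,0,0,0,255, 0,0,55,0,0,0,255, 0,0,63,0,0,0,255, 0,0,66,0,0,0,255]' && python3 -m crank '[0,0,0,0,0,0,255, 0,0,0,0,0,0,255, 0,0,0,0,0,0,255, 0,0,0,0,0,0,255, 0,0,0,0,0,0,255]' && python3 -m crank '[0,0,0,0,0,0,255, 0,0,0,0,0,0,255, 0,0,0,0,0,0,255, 0,0,0,0,0,0,255, 0,0,0,0,0,0,255]'
python3 -c "
from rig import robot;import cv2
s=robot.camera('scene')['pixels'][:,:,::-1];cv2.imwrite('pics/dip.png',cv2.resize(s[140:300,300:500],None,fx=3,fy=3))"
```

```text
time: 7.9
position: [0.5128, 0.2051, 0.2581]
tool_rot: [1.0, -0.021, -0.001, 0.0]
ft_force: [-0.2, -0.7, -1.1]
grip_width: 0.0117
grip_force: 40.0
time: 8.32
position: [0.5128, 0.204, 0.1874]
tool_rot: [1.0, -0.022, 0.0, 0.0]
ft_force: [-0.9, -0.0, -0.7]
grip_width: 0.0116
grip_force: 40.0
time: 8.73
position: [0.5116, 0.2041, 0.1206]
tool_rot: [1.0, -0.022, -0.002, 0.001]
ft_force: [0.3, 0.8, -0.7]
grip_width: 0.0117
grip_force: 40.0
time: 9.15
position: [0.5136, 0.2056, 0.1234]
tool_rot: [1.0, -0.021, 0.001, -0.0]
ft_force: [-0.4, 0.2, -1.4]
grip_width: 0.0115
grip_force: 40.0
time: 9.57
position: [0.5131, 0.2055, 0.1226]
tool_rot: [1.0, -0.021, 0.0, -0.0]
ft_force: [-1.2, 0.6, -0.5]
grip_width: 0.0117
grip_force: 40.0
```

The tip is about 36 mm below the rim with no contact force, and has been held for about 0.8 s. Lift and return.

```bash
python3 -m crank '[0,0,-8,0,0,0,255, 0,0,-25,0,0,0,255, 0,0,-45,0,0,0,255, 0,0,-68,0,0,0,255, 0,0,-90,0,0,0,255]' && python3 -m crank '[0,0,-20,0,0,0,255, 0,0,-38,0,0,0,255, 0,0,-46,0,0,0,255, 0,0,-46,0,0,0,255, 0,0,-46,0,0,0,255]' && python3 -m crank '[-2,15,0,0,0,0,255, -5,40,0,0,0,0,255, -9,70,0,0,0,0,255, -13,100,0,0,0,0,255, -17,130,0,0,0,0,255]' && python3 -m crank '[-4,30,0,0,0,0,255, -8,60,0,0,0,0,255, -11,90,0,0,0,0,255, -15,120,0,0,0,0,255, -19,150,0,0,0,0,255]' && python3 -m crank '[-4,30,0,0,0,0,255, -8,60,0,0,0,0,255, -12,90,0,0,0,0,255, -15,120,0,0,0,0,255, -17,135,0,0,0,0,255]' && python3 -m crank '[-1,8,20,0,0,0,255, -1,13,45,0,0,0,255, -1,13,70,0,0,0,255, -1,13,90,0,0,0,255, -1,13,95,0,0,0,255]' && python3 -m crank '[0,0,0,0,0,0,255, 0,0,0,0,0,0,255, 0,0,0,0,0,0,255, 0,0,0,0,0,0,255, 0,0,0,0,0,0,255]'; python3 look.py w6; python3 - <<'E'
from h import *
from rig import robot
print(to_tool(robot.get_obs(),[.441,-.220,.0857],-2.43))
E
```

```text
time: 10.03
position: [0.5129, 0.2054, 0.2139]
tool_rot: [1.0, -0.021, -0.0, 0.0]
ft_force: [1.2, 0.0, -1.3]
grip_width: 0.0113
grip_force: 40.0
time: 10.45
position: [0.5128, 0.2054, 0.2586]
tool_rot: [1.0, -0.021, 0.0, -0.0]
ft_force: [-1.0, 0.3, -0.8]
grip_width: 0.0111
grip_force: 40.0
time: 10.87
position: [0.4889, 0.0753, 0.2568]
tool_rot: [1.0, -0.021, -0.002, -0.0]
ft_force: [0.2, -0.5, -1.9]
grip_width: 0.0111
grip_force: 40.0
time: 11.28
position: [0.4636, -0.0737, 0.257]
tool_rot: [1.0, -0.021, -0.002, -0.001]
ft_force: [0.8, -0.8, -0.4]
grip_width: 0.0109
grip_force: 40.0
time: 11.7
position: [0.4413, -0.2098, 0.257]
tool_rot: [1.0, -0.023, -0.001, -0.0]
ft_force: [0.6, -0.4, -1.0]
grip_width: 0.0115
grip_force: 40.0
time: 12.12
position: [0.4377, -0.2178, 0.1592]
tool_rot: [1.0, -0.022, -0.004, -0.003]
ft_force: [-0.8, 0.6, -1.1]
grip_width: 0.0116
grip_force: 40.0
time: 12.53
position: [0.4416, -0.2203, 0.1647]
tool_rot: [1.0, -0.021, 0.001, 0.001]
ft_force: [0.3, 0.2, -1.1]
grip_width: 0.0115
grip_force: 40.0
12.5333 [ 0.44155938 -0.22026496  0.16465826] [ 9.99775229e-01 -2.11643919e-02  9.80198324e-04  7.73726269e-04]
(array([-0.6, -0.3, 78.8]), array([ 0.1, -0.1, -0. ]))
```

```bash
python3 - <<'E'
import cv2
a,b=[cv2.imread(f"pics/{n}.png") for n in("w4","w6")]
for t in ((280,82,362,130),(306,138,338,200)):
  x0,y0,x1,y1=t; r=cv2.matchTemplate(b,a[y0:y1,x0:x1],cv2.TM_CCOEFF_NORMED); _,m,_,l=cv2.minMaxLoc(r[:y0+40,:]); print(m,l,(x0,y0))
E
```

```text
0.9019321203231812 (280, 82) (280, 82)
0.8707854151725769 (306, 138) (306, 138)
```

```bash
python3 -m crank '[0,0,15,0,0,0,255, 0,0,30,0,0,0,255, 0,0,45,0,0,0,255, -0.5,0,58,0,0,0,255, -0.5,0,65,0,0,0,255]' && python3 -m crank '[0,0,4,0,0,0,255, 0,0,8,0,0,0,255, 0,0,11,0,0,0,255, 0,0,13,0,0,0,255, 0,0,13,0,0,0,255]' && python3 -m crank '[0,0,0,0,0,0,255, 0,0,0,0,0,0,255, 0,0,0,0,0,0,255, 0,0,0,0,0,0,255, 0,0,0,0,0,0,255]'
```

```text
time: 13.0
position: [0.44, -0.2195, 0.0978]
tool_rot: [1.0, -0.021, -0.0, -0.0]
ft_force: [-1.4, -0.0, -1.2]
grip_width: 0.0109
grip_force: 40.0
time: 13.42
position: [0.441, -0.2202, 0.0859]
tool_rot: [1.0, -0.021, 0.001, 0.0]
ft_force: [1.7, 0.3, 0.4]
grip_width: 0.0115
grip_force: 40.0
time: 13.83
position: [0.4408, -0.2202, 0.0858]
tool_rot: [1.0, -0.021, 0.001, 0.0]
ft_force: [1.3, -1.2, 0.8]
grip_width: 0.0113
grip_force: 40.0
```

The spoon is back at its original pose, with no slip in the grip. Release gently and withdraw.

```bash
python3 -m crank '[0,0,0,0,0,0,225, 0,0,0,0,0,0,200, 0,0,0,0,0,0,160, 0,0,0,0,0,0,130, 0,0,0,0,0,0,130]' 5 && python3 -m crank '[0,0,0,0,0,0,130, 0,0,0,0,0,0,130, 0,0,0,0,0,0,130, 0,0,0,0,0,0,130, 0,0,0,0,0,0,130]' && python3 -m crank '[0,0,-10,0,0,0,130, 0,0,-30,0,0,0,130, 0,0,-55,0,0,0,130, 0,0,-85,0,0,0,130, 0,0,-115,0,0,0,130]' && python3 -m crank '[0,0,-20,0,0,0,130, 0,0,-40,0,0,0,130, 0,0,-50,0,0,0,130, 0,0,-50,0,0,0,130, 0,0,-50,0,0,0,130]'; python3 look.py w7
```

```text
time: 14.25
position: [0.4401, -0.2197, 0.0854]
tool_rot: [1.0, -0.021, -0.0, -0.0]
ft_force: [-0.1, 0.6, 1.1]
grip_width: 0.0312
grip_force: 0.0
time: 14.67
position: [0.4404, -0.2199, 0.0856]
tool_rot: [1.0, -0.021, 0.0, -0.0]
ft_force: [0.7, -0.6, -0.2]
grip_width: 0.042
grip_force: 0.0
time: 15.08
position: [0.4398, -0.2194, 0.2013]
tool_rot: [1.0, -0.021, -0.001, -0.001]
ft_force: [0.9, 0.4, -0.4]
grip_width: 0.0427
grip_force: 0.0
time: 15.5
position: [0.4404, -0.2199, 0.2508]
tool_rot: [1.0, -0.021, 0.0, 0.0]
ft_force: [-0.0, 1.1, -0.2]
grip_width: 0.0424
grip_force: 0.0
15.5 [ 0.44037482 -0.21986923  0.25078642] [ 9.99772521e-01 -2.13225397e-02  3.85878674e-04  3.27768324e-04]
```

View pics/w7.png

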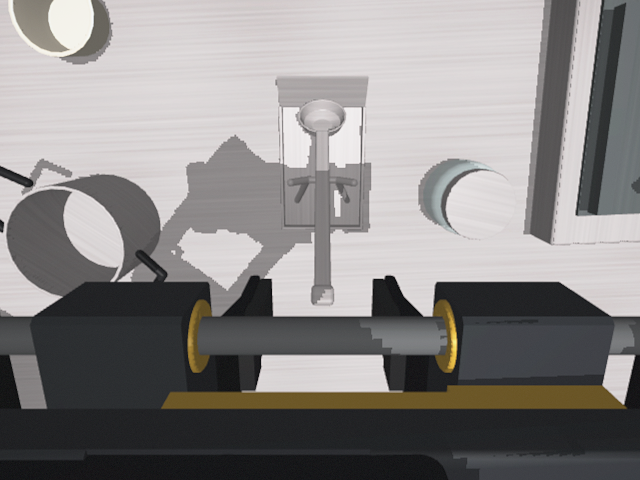

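The spoon leans in its rest as at the start: the bowl is at (322,117) in the dish, the handle crosses the yoke at (322,183), and its end is at (322,294). The gripper is clear.

```bash
python3 -c "
from rig import robot
print(robot.hand_in())"
```

```text
the job is handed in; nothing more can be done
None
```

I dipped the spoon in the well beside the spout for about 0.8 s, set it back in its rest as it was, and handed the job in at about 15.5 s; no verdict came back, but no knock showed in the force readings and the last picture shows it leaning in the yoke.

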